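Close the cam-locked jaw of a drilling jig on a block

ROBOT

A 6-joint arm with a two-finger parallel gripper is mounted at the origin on the work surface. World frame = base frame: x ahead of the robot, y to its left, z up, the work surface at z = 0. Lengths are in m, angles in degrees, forces in N, time in s.
With the tool pointing down it reaches from about 0.25 to 0.725 m from the base axis. Payload 9.7 kg.
Tool frame: the origin (TCP) lies on the centre line of the jaws, within the pads' length; the fingertips stand 19 mm ahead of it and the grasp point (between the pads) is the TCP; z points along the fingers, y is the direction in which the jaws open and shut (so a half turn about z gives the same grasp; the last joint's range is limited). The gripper opens to 85 mm and grips with 20 to 120 N. Pads are 22 mm wide; open, the fingers measure 114 mm over their backs; the gripper's body (76 mm by 85 mm) begins 54 mm behind the grasp point. The pads swing forward as they close: fully open they stand 13 mm farther back than shut.
Start: joints at [-74.37, 4.979, 10.078, 95.1, 0, 90], TCP at [0.148, -0.53, 0.25] pointing down, gripper open.
Joint ranges: [-179.16, 179.16], [-48.56, 103.87], [-65.8, 70.77], [-126.05, 130.52], [-82.76, 87.17], [-180, 180]. Speed limits (degrees/s): [127.2, 127.2, 147.25, 180, 180, 180].

INTERFACE

Orientations are given as [roll, pitch, yaw] about the fixed x, y, z axes, in that order (R = Rz(yaw) Ry(pitch) Rx(roll)).
In Python, from workcell import bot gives the robot as it stands.
- The arm moves only by the tool servo_tool, never from a script. Its argument "motion" is a list that holds one entry, the list of rows, each a list of 6 numbers: the shift along the tool's x, y, z in mm, then the turn, a rotation vector about the tool's x, y, z in rad. A call has 1 to 5 rows; each row shifts and turns the commanded pose from where the row before left it, along the tool's axes as they then stand; what a row does not reach is not made up. A row lasts 1/10 s, in which the tool goes at most 50 mm and 8.59 degrees, less where a joint would pass 70% of its speed; a pose out of reach is approached as far as the arm can. A call is refused whole if a number of a shift passes 50 or a number of a turn 0.15, either way. A call with a gripper value outside its range is refused whole. "gripper" is the finger opening in mm, from 0 to 85.4, set as the call begins (left out, the last holds). The fingers move at their own pace and stop on an object; "newtons" is the grip in N (left out, the last holds). Time passes only in rows, so rows that do not move let the fingers close. It gives the time, the measured TCP pose, the force and the opening at its end, in the units of the state.
- bot.get_obs(): the state, without advancing time (a new reading comes with each control period).
- bot.camera(name): name is "scene" or "top"; returns a dict with "color" (420x560x3 uint8, red, green, blue), "fx", "fy", "cx", "cy" (pixels), "R" (3x3) and "t" (3): a world point X has camera coordinates R X + t. Camera axes: x right, y down, z forward; pixel columns grow to the right and rows downward; lengths in m; the calibration is good to about 2 mm. A picture is of the moment at which its call begins. There is no depth.
- bot.job_done(): hands the job in, once; it reports no verdict.
Trained networks look in a picture, given as the dict that the camera call returned (one of the last four; its "shot" number tells which), for a name from the list of things; names that differ only in an ending like _2 or _b are one class to them, and where a whole thing is asked for, a point or a joint stands for the part that bears it (a point fixed in the world has none). Each returns a list of dicts, best first, with "confidence" (0 to 1); they miss things now and then, are a little off and sometimes report something else, mostly with a low value. They report only what shows in the picture. A call takes as long as a camera call. They do not tell look-alikes from the thing itself.
- bot.look_for(picture, label): "rect" ([left, top, width, height] in pixels, round what is visible of it).
The state is a dict: "time": time; "q": joint angles; "qd": joint speeds; "joint_efforts": joint torques, N m; "ee_pos": TCP position; "tcp_rot": TCP orientation; "wrist_force": force on the tool from outside, world axes, zero at the start; "torque": the same for the moment, N m; "opening": finger opening in m.
Only numpy, scipy, OpenCV 4.12 (cv2) and the standard library are available. Lean on these libraries where they do the work, as an engineer would, in place of code of your own. Each camera call takes 0.05 s, during which the arm holds its last target.

TASK

Get the aluminium block held in the drilling jig, pushing with the fingertips only and picking nothing up. First swing the cam lever all the way round to its other stop pin so that the cam's low side faces the sliding jaw, then push the jaw forward until it has carried the block hard up against the end stop with no gap left at either end, and swing the lever all the way back to lock the jaw there. Do not push the jaw along before the cam is at its low point, let only the jaw move the block, and leave the other things on the bench alone.

Things in the scene. Friction and masses are not known exactly. Their poses are not given: they have to be found in the camera images.
- fixture: Drilling jig, screwed to the bench; place and heading vary. Plywood base 345 mm along its x, 195 mm along y (y = -130 to +65 mm), 18 mm thick. Origin: on the bench surface under the slide's centre line, midway along the base. Its x points the way the jaw is pushed (forward), z up. A dark wood fence stands at y = +31.5 to +53.5 mm, x = -156 to +144 mm, top 38 mm above the bench.
- stop_face (a point): Middle of the end stop's face, at x = +144, y = 0 mm of the jig, 40 mm above the bench. The end stop is a dark wooden cross piece fixed on the base, 26 mm thick along x, 110 mm wide, top 66 mm above the bench; the block must end hard against this face.
- jaw (a joint): Travel of the sliding jaw along the jig's +x, m: 0 fully back, growing forward. Starts between 0 and 0.018. With the block hard between jaw and end stop it reads 0.074. Guided, cannot lift or turn. Slides with about 3 N when the cam is low (some 3 N more when it pushes the block) and stays where it is left; locked, friction holds it up to some 25 N.
- jaw_push (a point): Middle of the jaw's upright rear face, 68 mm above the bench: push here along the jig's +x. The jaw is wood, 24 mm thick along x, 70 mm wide, top 83 mm above the bench. Its own aluminium slide bar runs back from it: 60 mm wide, 131 mm long, top 42 mm above the bench (flat bolt heads 5 mm more), so a fingertip behind the jaw has 47 to 83 mm above the bench to work in.
- jaw_face (a point): Middle of the jaw's clamping face (towards the block), 53 mm above the bench, at x = -10 mm + jaw travel, y = 0 of the jig.
- cam (a joint): Angle of the steel cam and its lever, rad, growing anticlockwise seen from above, 0 to 1.9 between its stop pins; stays where left. 0: nose (high point) square on the bar's side, locked; bears on it up to about 0.39. From 1.25 the round low side faces the bar; 1.9: lever on the other pin. Starts at 0 to 0.12. Needs about 2 N at the lever, up to 10 N within the first 0.4 rad.
- cam_pivot (a point): The cam's upright axis, 45 mm above the bench (the lever bar's mid height), at x = -70, y = -58 mm of the jig. Cam plate 22 to 38 mm above the bench, 20 mm radius with a nose reaching 29 mm; hub of 11 mm radius, top at 62 mm. Two steel stop pins, 8 mm thick, top 47 mm above the bench, stand 40 mm from the axis.
- lever_end (a point): On the lever bar's centre line, 95 mm from the pivot, 45 mm above the bench; the lever points from cam_pivot to here, 145 degrees clockwise from the jig's +x at joint 0. Level steel bar 14 mm wide, 40 to 50 mm above the bench (22 mm over the base), its flanks free to push 48 to 84 mm from the pivot; a black ball knob of 12.5 mm radius ends it, 98 mm from the pivot.
- block: The workpiece: plain aluminium block 80 x 50 x 40 mm (x, y, z), a bore and two small holes in its top, about 0.4 kg. Origin: centre of its underside; x nearly along the jig's x. Starts loose on the base plate, 10 mm or more ahead of the jaw's face and 15 mm or more short of the end stop. Only the jaw may move it.
- punch: Bystander, loose, not part of the job; leave it where it is. Steel centre punch, 11 mm square, 110 mm long along its x, lying on the jig's base along its lever-side edge, beside the block; origin under the square shank's middle.
- wrench: Bystander, loose, not part of the job; leave it where it is. Steel wrench 180 mm long lying on the bench along its x.
- screwdriver: Bystander, loose, not part of the job; leave it where it is. Screwdriver lying on the bench along its x, about 200 mm long.
- hammer: Bystander, loose, not part of the job; leave it where it is. Hammer lying on the bench beyond the fence, along its x, about 260 mm long.
- spray_can: Bystander, loose, not part of the job; leave it where it is. Spray can, 58 mm across, 165 mm tall, standing; origin under its middle.
- offcut: Bystander, loose, not part of the job; leave it where it is. Pale wood offcut 75 x 42 x 32 mm on the bench; origin under its middle.
- tape: Bystander, loose, not part of the job; leave it where it is. Tape measure, black case 68 x 66 x 32 mm, lying on the bench; origin under its middle.
- screw_jar: Bystander, loose, not part of the job; leave it where it is. Clear jar with steel lid, 64 mm across, 75 mm tall; origin under its middle.
Not all that is in view belongs to the job. What is shaped like the block but blue or turquoise is not meant.

How it is judged (in metres and radians):
On the way, in this order (a step that is already met when the one before it is completed fails the run):
1. the cam is turned to its low point while the jaw is still back (value of joint cam above 1.6 rad and value of joint jaw below 0.025 m), for 0.2 s.
2. with the cam low, the jaw is pushed forward until the block is tight between jaw and end stop (value of joint jaw above 0.071 m and x of block in the frame of fixture above 0.101 m and y of block in the frame of fixture between -0.025 and 0.012 m and angle between the x axis of block and the x axis of fixture, either way round below 0.06 rad and height (world z) of block below 0.022 m and value of joint cam above 1.25 rad), for 0.2 s.
3. the cam is swung back to lock the jaw (value of joint cam below 0.25 rad), for 0.2 s.
At the end, for the whole second after the job is handed in: The block lies flat on the jig, square to it (within 0.06 rad), tight between jaw and end stop (block within 3 mm of the stop, jaw travel above 0.071, so at most 3 mm of slack), and the cam is back in lock (joint below 0.25 rad), everything at rest (value of joint jaw above 0.071 m and x of block in the frame of fixture above 0.101 m and y of block in the frame of fixture between -0.025 and 0.012 m and angle between the x axis of block and the x axis of fixture, either way round below 0.06 rad and height (world z) of block below 0.022 m and value of joint cam below 0.25 rad and linear speed of block below 0.01 m/s); the robot touches nothing.
It fails at once if the jaw is driven forward towards the block while the cam is not at its low point (value of joint jaw between 0.03 and 0.067 m and value of joint cam below 1.25 rad).
It fails at once if the block is lifted (height (world z) of block above 0.03 m).
It fails at once if the robot itself pushes or handles the block (contact force between any of the fingers, the arm and block above 2 N).
It fails at once if a bystander is moved by more than 30 mm (distance of any of punch, wrench, screwdriver, hammer, spray_can, offcut, tape, screw_jar from where it was at the start of the episode above 0.03 m).
It also fails if it takes over 58 s, if anything falls off the work surface, if the arm or the gripper's body presses on something with over 40 N, if the wrist force passes 120 N, or if a joint passes its speed limit or range.

## Working session

There is one attempt and no reset: what is moved stays moved. The work goes in short steps, Python scripts to look and compute and a tool call to move; the robot and the scene stay as the last step left them, time stands still between calls to the robot, and variables do not carry over. Pictures are saved under pics/ and viewed, and the job is handed in when it is done.

Besides the shell and the picture viewer there is one more tool, called after "Emit:" as name([rows], argument=value, ...), one row to a line, values as JSON. servo_tool: Moves the arm, as the interface text tells. Its arguments: {"type":"object","properties":{"motion":{"type":"array","items":{"type":"array","items":{"type":"array","items":{"type":"number"}}}},"gripper":{"type":"number"},"newtons":{"type":"number"}},"required":["motion"]}

```bash
ls; mkdir -p pics
python3 - <<'E'
from workcell import bot
import cv2,json
o=bot.get_obs(); print(o)
for n in ("scene","top"):
    p=bot.camera(n); cv2.imwrite(f"pics/{n}0.png",p["color"][:,:,::-1]); print(n,p["fx"],p["fy"],p["cx"],p["cy"],p["R"],p["t"])
    for l in ["fixture","jaw","cam","lever_end","block","punch","spray_can","screw_jar"]:
        print(l,[(d["rect"],round(d["confidence"],2)) for d in bot.look_for(p,l)][:3])
E
```

```text
pics
{'time': 0.0, 'q': array([-7.43709567e+01,  5.01191606e+00,  1.00341723e+01,  9.50971970e+01,
       -3.68142373e-04,  9.00000702e+01]), 'qd': array([-0.05133166,  0.00366529,  0.01193543, -0.08000018, -0.04053387,
        0.05198108]), 'joint_efforts': array([ 1.95059176e-03, -5.20400262e+01,  4.64795959e+01,  1.68499374e-02,
        1.86722568e-04, -4.01378003e-06]), 'ee_pos': array([ 0.14812223, -0.52948419,  0.24957268]), 'tcp_rot': array([-1.79925059e+02,  3.68233891e-04,  1.56289735e+01]), 'wrist_force': array([-0.236336  ,  0.49691491, -0.55565211]), 'torque': array([ 0.00483914,  0.00012149, -0.01132297]), 'opening': 0.08549050596528501}
scene 485.71112402986176 485.71112402986176 277.2502424422863 210.01027899524507 [[-0.30251457  0.95300184 -0.01650534]
 [ 0.62954335  0.18677614 -0.75418157]
 [-0.71565362 -0.23854174 -0.65645847]] [ 0.19460185 -0.27969595  1.69413504]
fixture [([214.5, 216.7, 145.5, 71.1], 0.8), ([313.2, 218.8, 42.8, 24.2], 0.5)]
jaw [([290.7, 228.5, 65.4, 36.0], 0.79)]
cam [([312.5, 218.8, 47.0, 27.8], 0.94), ([290.9, 228.0, 64.1, 41.9], 0.26)]
lever_
[... 320 characters left out ...]
.83)]
top 535.0604895493886 535.0604895493886 277.7761959060921 211.7589761223994 [[-0.0203648  -0.99977184 -0.00644606]
 [-0.98716292  0.02112869 -0.1583128 ]
 [ 0.15841288  0.0031393  -0.98736797]] [-0.01170172  0.57029409  1.36606768]
fixture [([191.4, 157.2, 135.0, 90.8], 0.8)]
jaw [([201.1, 172.8, 59.7, 39.2], 0.59), ([353.0, 213.4, 32.5, 24.5], 0.48)]
cam [([204.4, 203.8, 39.4, 43.7], 0.97), ([434.5, 246.1, 40.5, 23.7], 0.36)]
lever_end [([205.9, 202.3, 36.2, 45.9], 0.73)]
block [([286.0, 271.9, 32.3, 23.4], 0.86), ([234.7, 270.3, 27.4, 30.2], 0.86), ([357.5, 148.6, 31.4, 30.3], 0.66)]
punch [([286.2, 220.3, 33.9, 8.2], 0.57)]
spray_can [([433.6, 243.6, 43.9, 26.2], 0.78)]
screw_jar []
```

View pics/scene0.png

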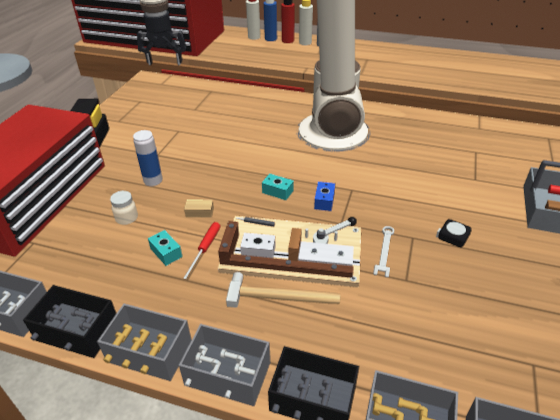

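View pics/top0.png

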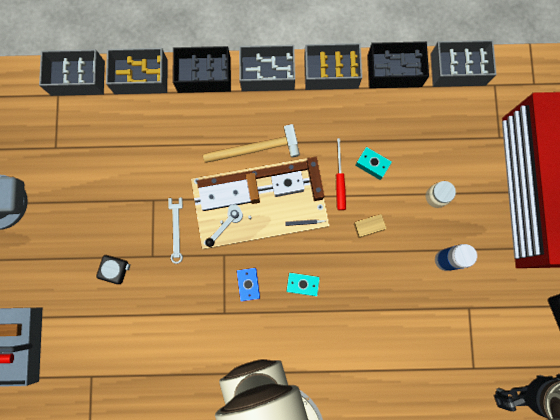

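Run:
```python
import cv2
a=cv2.imread("pics/top0.png")[140:260,180:340]; cv2.imwrite("pics/topc.png",cv2.resize(a,(800,600),interpolation=cv2.INTER_CUBIC))
a=cv2.imread("pics/scene0.png")[190:302,210:370]; cv2.imwrite("pics/scenec.png",cv2.resize(a,(800,560),interpolation=cv2.INTER_CUBIC))
```

```text
(no output)
```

View pics/topc.png

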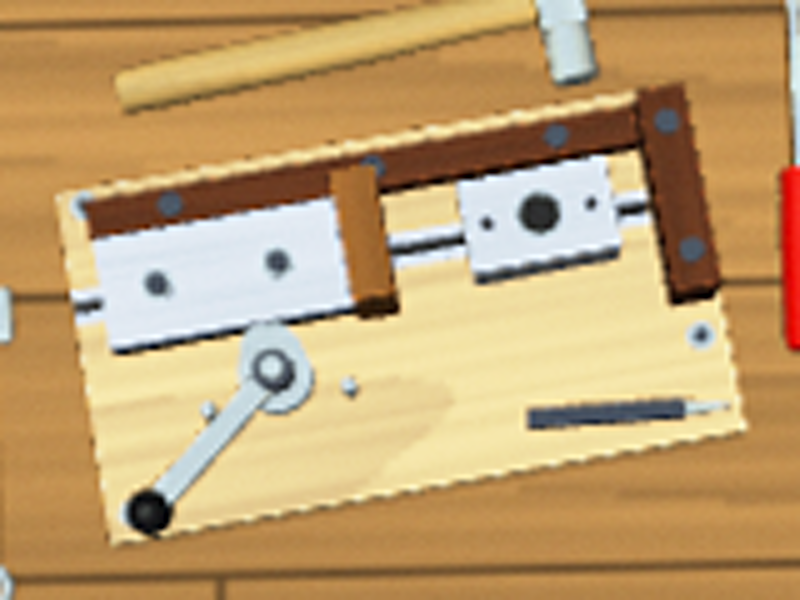

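View pics/scenec.png

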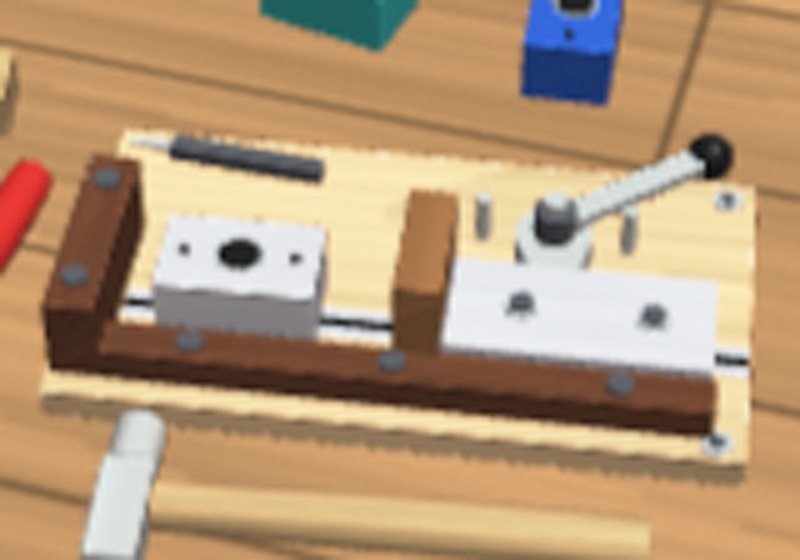

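The pictures show the jig at top ~(260,203) and scene ~(290,250). Candidates for the block:
- The aluminium block in the jig at top (288,183), with a bore and two holes. This is the one described.
- Look-alikes: turquoise at top (374,162) and (303,284), blue at top (248,284).

The crop confirms that the grey block between jaw and stop is the right one. The lever points back and towards the robot, with its knob at top (210,242). The punch lies on the base at top (302,223).

```bash
cat > h.py <<'E'
import numpy as np
from workcell import bot
from scipy.optimize import least_squares
def proj(p,X):
    X=np.atleast_2d(X); c=X@np.array(p["R"]).T+np.array(p["t"])
    return np.c_[p["fx"]*c[:,0]/c[:,2]+p["cx"],p["fy"]*c[:,1]/c[:,2]+p["cy"]]
def ray(p,uv,z):
    R=np.array(p["R"]);t=np.array(p["t"]);C=-R.T@t
    d=R.T@np.array([(uv[0]-p["cx"])/p["fx"],(uv[1]-p["cy"])/p["fy"],1.])
    return C+d*(z-C[2])/d[2]
def crop(uv,o,s=5): return [(uv[0]+.5)/s-.5+o[0],(uv[1]+.5)/s-.5+o[1]]
def J(pose,P):
    x,y,a=pose[:3];P=np.atleast_2d(np.array(P,float));c,s=np.cos(a),np.sin(a)
    return np.c_[x+c*P[:,0]-s*P[:,1],y+s*P[:,0]+c*P[:,1],P[:,2]]
def Jinv(pose,X):
    x,y,a=pose[:3];X=np.atleast_2d(X);c,s=np.cos(a),np.sin(a);d=X[:,:2]-[x,y]
    return np.c_[c*d[:,0]+s*d[:,1],-s*d[:,0]+c*d[:,1],X[:,2]]
E
cat > fit.py <<'E'
from h import *
T=bot.camera("top");S=bot.camera("scene")
m=1e-3
to=(180,140);so=(210,190)
tp=[((57,197),(-172.5,65,18)),((112,545),(-172.5,-130,18)),((747,428),(172.5,-130,18)),((272,368),(-70,-58,62)),
 ((637,90),(144,55,66)),((683,85),(170,55,66)),((720,284),(170,-55,66)),((672,290),(144,-55,66))]
sp=[((122,128),(172.5,-130,18)),((755,187),(-172.5,-130,18)),((748,462),(-172.5,65,18)),((42,400),(172.5,65,18)),((556,200),(-70,-58,62))]
def res(q):
    r=[]
    for p,L,o in((T,tp,to),(S,sp,so)):
        for uv,P in L:
            r.append(proj(p,J(q,np.array(P)*m))[0]-crop(uv,o))
    return np.array(r)
f=least_squares(lambda q:res(q).ravel(),[0.5,0.05,-1.4],loss='soft_l1')
print(f.x,np.degrees(f.x[2]));print(res(f.x).round(2))
q=f.x;np.save("pose.npy",q)
for n,uv,z in [("knob",(150,511),45),("jawtop1",(331,170),83),("jawtop2",(375,165),83),("jawtop3",(397,297),83),("jawtop4",(357,303),83),
 ("blk1",(458,183),58),("blk2",(607,155),58),("blk3",(620,247),58),("blk4",(474,272),58)]:
    print(n,(Jinv(q,ray(T,crop(uv,to),z*m))*1e3).round(1))
for n,uv,z in [("knob",(711,156),45),("jt",(413,190),83),("jt",(458,195),83),("jt",(447,292),83),("jt",(395,290),83)]:
    print("S",n,(Jinv(q,ray(S,crop(uv,so),z*m))*1e3).round(1))
E
python3 fit.py
```

```text
[ 0.63446329  0.03152119 -1.41423458] -81.0296726073886
[[-0.54 -0.78]
 [-0.52  0.07]
 [-0.25  0.75]
 [-0.43 -0.13]
 [-0.64 -0.52]
 [-0.16 -1.22]
 [ 0.33 -0.76]
 [ 0.14 -0.23]
 [ 0.23 -0.65]
 [ 0.02 -1.14]
 [-0.43 -0.57]
 [-0.91 -2.85]
 [-0.14 -0.92]]
knob [[-145.2 -119.1   45. ]]
jawtop1 [[-20.5  35.2  83. ]]
jawtop2 [[ 2.4 33.8 83. ]]
jawtop3 [[  1.8 -37.   83. ]]
jawtop4 [[-19.  -36.4  83. ]]
blk1 [[43.8 22.4 58. ]]
blk2 [[124.   23.3  58. ]]
blk3 [[121.7 -26.7  58. ]]
blk4 [[ 43.7 -26.2  58. ]]
S knob [[-147.4 -117.    45. ]]
S jt [[ -1.1 -30.2  83. ]]
S jt [[-23.5 -29.5  83. ]]
S jt [[-26.   37.6  83. ]]
S jt [[-1.5 39.5 83. ]]
```

Emit:
servo_tool([
  [[33,-33,0,0,0,0],[33,-33,0,0,0,0],[33,-33,0,0,0,0],[33,-33,0,0,0,0],[33,-33,0,0,0,0]],
], gripper=0, newtons=60)

```text
time: 1.5
ee_pos: [0.2631, -0.3247, 0.2504]
tcp_rot: [180.0, -0.0, 15.6]
wrist_force: [0.7, -0.1, 0.7]
opening: 0.0121
```

Emit:
servo_tool([
  [[33,-33,0,0,0,0],[33,-33,0,0,0,0],[33,-33,0,0,0,0],[33,-33,0,0,0,0],[33,-33,0,0,0,0]],
])

```text
time: 2.0
ee_pos: [0.3776, -0.1211, 0.2506]
tcp_rot: [180.0, -0.1, 15.6]
wrist_force: [0.5, -1.5, -0.4]
opening: 0.0
```

Emit:
servo_tool([
  [[33,-33,0,0,0,0],[33,-33,0,0,0,0],[33,-33,0,0,0,0],[33,-33,0,0,0,0],[33,-33,0,0,0,0]],
])

```text
time: 2.5
ee_pos: [0.4921, 0.0825, 0.2505]
tcp_rot: [180.0, -0.0, 15.7]
wrist_force: [0.6, -0.7, -0.3]
opening: 0.0003
```

Emit:
servo_tool([
  [[0,0,0,0,0,-0.138],[0,0,0,0,0,-0.138],[0,0,0,0,0,-0.138],[0,0,0,0,0,-0.138],[0,0,0,0,0,0]],
])

```text
time: 3.0
ee_pos: [0.4915, 0.0805, 0.2503]
tcp_rot: [-180.0, 0.0, 47.4]
wrist_force: [-0.1, -0.5, 0.3]
opening: 0.0003
```

```bash
cat > go.py <<'E'
# usage: go.py jigx jigy z worldyaw : shift in current tool axes (mm) & turn
import sys
from h import *
from scipy.spatial.transform import Rotation as Ro
q=np.load("pose.npy");o=bot.get_obs()
R=Ro.from_euler('xyz',o["tcp_rot"],degrees=True).as_matrix()
a=[float(v) for v in sys.argv[1:]]
X=J(q,np.array(a[:3])*1e-3)[0]
print("t",o["time"],"pos",o["ee_pos"].round(4),"rot",o["tcp_rot"].round(2),"q6",o["q"][5].round(1),"F",o["wrist_force"].round(1),"op",round(o["opening"],4))
print("jig now",(Jinv(q,o["ee_pos"])*1e3).round(1),"target",X.round(4),"shift",(R.T@(X-o["ee_pos"])*1e3).round(1))
if len(a)>3: print("turn z",-np.radians((a[3]-o["tcp_rot"][2]+180)%360-180).round(3))
E
python3 go.py -137 -79 140 47.3
```

```text
t 3.0 pos [0.4915 0.0805 0.2503] rot [-180.      0.     47.38] q6 141.9 F [-0.1 -0.5  0.3] op 0.0003
jig now [[ -70.6 -133.6  250.3]] target [0.5351 0.1545 0.14  ] shift [ 84.  -18.1 110.3]
turn z 0.001
```

Emit:
servo_tool([
  [[42,-9,0,0,0,0],[42,-9,0,0,0,0],[0,0,45,0,0,0],[0,0,45,0,0,0],[0,0,40,0,0,0]],
])

```text
time: 3.5
ee_pos: [0.5351, 0.1546, 0.1181]
tcp_rot: [-180.0, 0.0, 47.0]
wrist_force: [0.6, 1.6, 0.2]
opening: 0.0002
```

```bash
python3 go.py -137 -79 54 47.3
cat > pic.py <<'E'
import sys,cv2
from h import *
n=sys.argv[1]
for c,(x,y,w,h) in (("top",(180,140,160,120)),("scene",(210,170,160,120))):
    p=bot.camera(c); a=p["color"][y:y+h,x:x+w,::-1]
    cv2.imwrite(f"pics/{n}_{c}.png",cv2.resize(a,(640,480),interpolation=cv2.INTER_CUBIC))
E
python3 pic.py a
```

```text
t 3.5 pos [0.5351 0.1546 0.1181] rot [-1.7999e+02  3.0000e-02  4.7020e+01] q6 149.1 F [0.6 1.6 0.2] op 0.0002
jig now [[-137.1  -79.   118.1]] target [0.5351 0.1545 0.054 ] shift [-0.   0.  64.1]
turn z -0.005
```

View pics/a_scene.png

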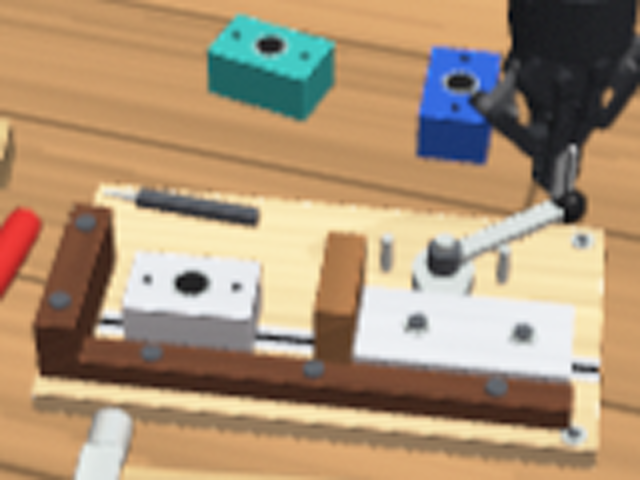

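View pics/a_top.png

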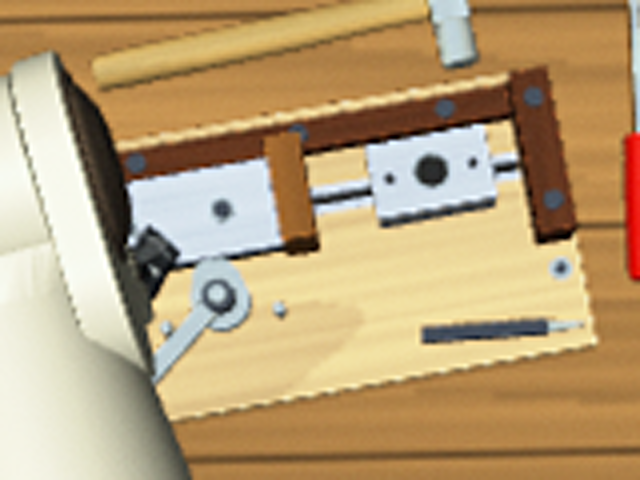

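The scene shot has the fingertip above the base corner at crop ~(560,190), behind the lever knob at (572,207). I'll check the tip height.

Run:
```python
from h import *
p=bot.camera("scene");o=bot.get_obs()
for z in (0.118,0.099,0.086):
    u=proj(p,[o["ee_pos"][0],o["ee_pos"][1],z])[0]; print(z,((u-[210,170])*4).round())
```

```text
0.118 [557. 154.]
0.099 [555. 177.]
0.086 [553. 192.]
```

Emit:
servo_tool([
  [[0,0,24,0,0,0],[0,0,20,0,0,0],[0,0,15,0,0,0],[0,0,5,0,0,0],[0,0,0,0,0,0]],
])

```text
time: 4.15
ee_pos: [0.5357, 0.1544, 0.0571]
tcp_rot: [180.0, -0.0, 47.2]
wrist_force: [0.2, -0.3, -0.3]
opening: 0.0002
```

Emit:
servo_tool([
  [[-3,0,0,0,0,0],[-3,0,0,0,0,0],[-2,0,0,0,0,0],[0,0,0,0,0,0]],
])

```text
time: 4.55
ee_pos: [0.5302, 0.1485, 0.0571]
tcp_rot: [180.0, -0.1, 47.2]
wrist_force: [0.5, 0.7, 1.3]
opening: 0.0002
```

```bash
python3 go.py -137 -79 54 47.3; python3 pic.py b
```

```text
t 4.55 pos [0.5302 0.1485 0.0571] rot [ 1.7996e+02 -9.0000e-02  4.7250e+01] q6 148.4 F [0.5 0.7 1.3] op 0.0002
jig now [[-131.8  -84.7   57.1]] target [0.5351 0.1545 0.054 ] shift [ 7.7 -0.5  3.1]
turn z -0.001
```

View pics/b_scene.png

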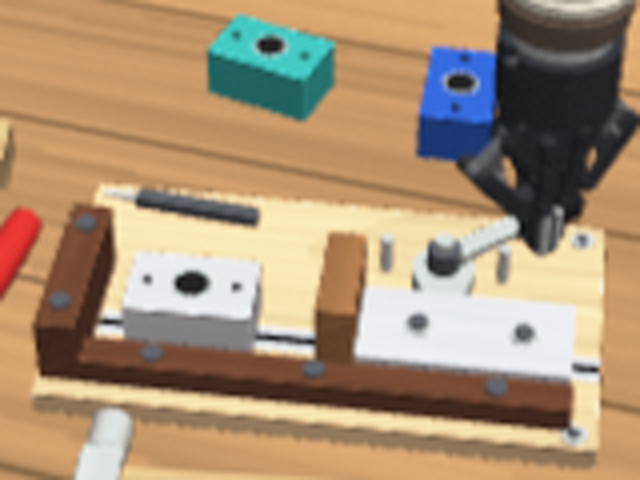

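Emit:
servo_tool([
  [[0,0,4,0,0,0],[-3,0,0,0,0,0],[-3.3,-0.8,0,0,0,-0.05],[-6.7,-1.5,0,0,0,-0.1],[-6.7,-1.5,0,0,0,-0.1]],
])

```text
time: 5.15
ee_pos: [0.5145, 0.1353, 0.052]
tcp_rot: [180.0, -0.0, 61.8]
wrist_force: [2.8, 1.6, -0.2]
opening: 0.0002
```

```bash
cat > lev.py <<'E'
from h import *
q=np.load("pose.npy");o=bot.get_obs()
P=(Jinv(q,o["ee_pos"])[0]*1e3)-[-70,-58,0]
a=np.degrees(np.arctan2(P[1],P[0]));r=np.hypot(P[0],P[1])
yl=np.radians(o["tcp_rot"][2]+90)  # tool yaw as lever heading world
ux=np.array([np.cos(yl-q[2]),np.sin(yl-q[2])])
print("tcp rel pivot: r",r.round(1),"along",(P[:2]@ux).round(1),"perp(ccw)",(ux[0]*P[1]-ux[1]*P[0]).round(1),"z",P[2].round(1),"lever cam if parallel",(yl-q[2]+np.radians(145)+np.pi)%(2*np.pi)-np.pi,"F",o["wrist_force"].round(1),"t",o["time"])
E
python3 lev.py
```

```text
tcp rel pivot: r 67.8 along 66.3 perp(ccw) -14.1 z 52.0 lever cam if parallel 0.31160597186889305 F [ 2.8  1.6 -0.2] t 5.15
```

Emit:
servo_tool([
  [[-6.7,-1.4,0,0,0,-0.1],[-6.7,-1.4,0,0,0,-0.1],[-6.7,-1.4,0,0,0,-0.1],[-6.7,-1.4,0,0,0,-0.1],[-6.7,-1.4,0,0,0,-0.1]],
])

```text
time: 5.65
ee_pos: [0.4979, 0.1056, 0.0521]
tcp_rot: [-180.0, -0.0, 90.5]
wrist_force: [1.4, 2.0, 0.4]
opening: 0.0002
```

Emit:
servo_tool([
  [[-6.7,-1.4,0,0,0,-0.1],[-6.7,-1.4,0,0,0,-0.1],[-6.7,-1.4,0,0,0,-0.1],[-6.7,-1.4,0,0,0,-0.1],[0,0,0,0,0,0]],
])

```text
time: 6.15
ee_pos: [0.4964, 0.0779, 0.0519]
tcp_rot: [-179.9, -0.0, 113.2]
wrist_force: [-0.7, 0.4, 0.4]
opening: 0.0001
```

```bash
python3 lev.py; python3 pic.py c
```

```text
tcp rel pivot: r 71.2 along 69.6 perp(ccw) -14.9 z 51.9 lever cam if parallel 1.2080910366397237 F [-0.7  0.4  0.4] t 6.15
```

View pics/c_scene.png

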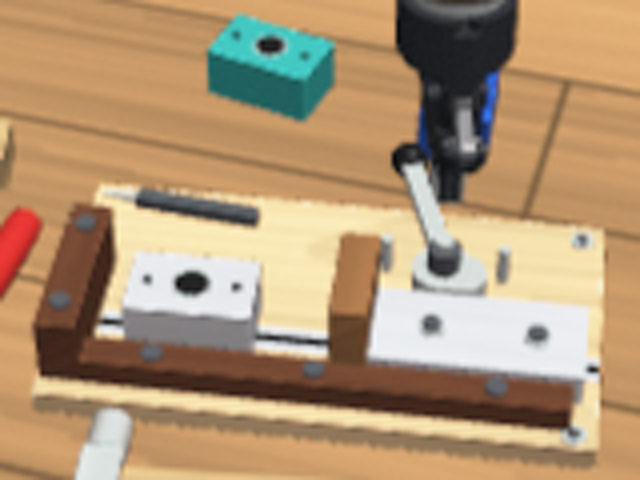

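View pics/c_top.png

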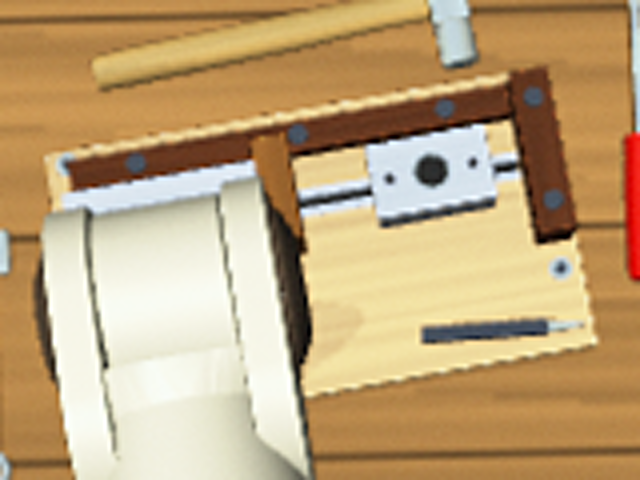

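Emit:
servo_tool([
  [[-6.7,-0.6,0,0,0,-0.1],[-6.7,-0.6,0,0,0,-0.1],[-6.7,-0.6,0,0,0,-0.1],[-6.7,-1,0,0,0,-0.1],[-6.7,-1,0,0,0,-0.1]],
])

```text
time: 6.75
ee_pos: [0.5117, 0.049, 0.0517]
tcp_rot: [-179.9, -0.1, 141.9]
wrist_force: [-3.0, -0.1, -1.4]
opening: 0.0001
```

Emit:
servo_tool([
  [[-4,-1,0,0,0,-0.06],[-4,-1,0,0,0,-0.06],[0,0,0,0,0,0]],
])

```text
time: 7.05
ee_pos: [0.5176, 0.0427, 0.0518]
tcp_rot: [-180.0, -0.1, 148.6]
wrist_force: [0.2, -0.0, -0.1]
opening: 0.0
```

```bash
python3 lev.py; python3 pic.py d
```

```text
tcp rel pivot: r 69.0 along 67.1 perp(ccw) -16.0 z 51.8 lever cam if parallel 1.825836409484129 F [ 0.2 -0.  -0.1] t 7.05
```

View pics/d_scene.png

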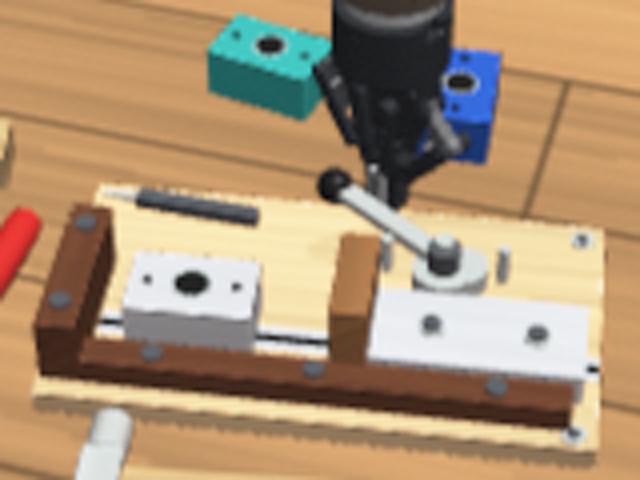

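Emit:
servo_tool([
  [[-3,0,0,0,0,-0.04],[-2,0,0,0,0,-0.02],[-2,0,0,0,0,0]],
])

```text
time: 7.45
ee_pos: [0.52, 0.0409, 0.0518]
tcp_rot: [-179.9, -0.5, 152.1]
wrist_force: [-27.3, 12.6, 15.9]
opening: 0.0004
```

```bash
python3 lev.py; python3 pic.py e
```

```text
tcp rel pivot: r 68.7 along 66.5 perp(ccw) -17.2 z 51.8 lever cam if parallel 1.886979103805679 F [-27.3  12.6  15.9] t 7.45
```

View pics/e_scene.png

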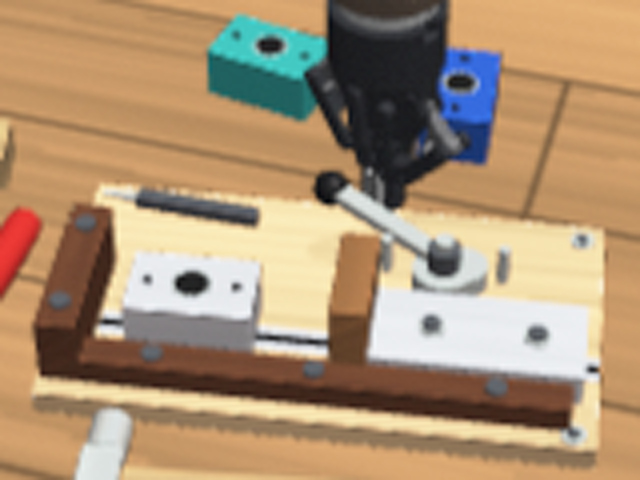

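Force rose to 30 N, so the lever is on its other pin. Backing off and going up.

Emit:
servo_tool([
  [[8,0,0,0,0,0],[6,0,0,0,0,0],[0,0,-40,0,0,0],[0,0,-45,0,0,0],[0,0,-10,0,0,0]],
])

```text
time: 8.05
ee_pos: [0.5133, 0.0461, 0.1525]
tcp_rot: [179.8, 0.4, 152.0]
wrist_force: [0.9, -0.5, 0.1]
opening: -0.0001
```

```bash
python3 go.py -60 0 140 98.97;python3 lev.py; python3 pic.py f
```

```text
t 8.05 pos [0.5133 0.0461 0.1525] rot [179.78   0.36 152.04] q6 33.1 F [ 0.9 -0.5  0.1] op -0.0001
jig now [[ -33.3 -117.4  152.5]] target [0.6251 0.0908 0.14  ] shift [-77.7  91.8  13.3]
turn z 0.926
tcp rel pivot: r 69.8 along 65.0 perp(ccw) -25.4 z 152.5 lever cam if parallel 1.8862436070873638 F [ 0.9 -0.5  0.1] t 8.05
```

View pics/f_scene.png

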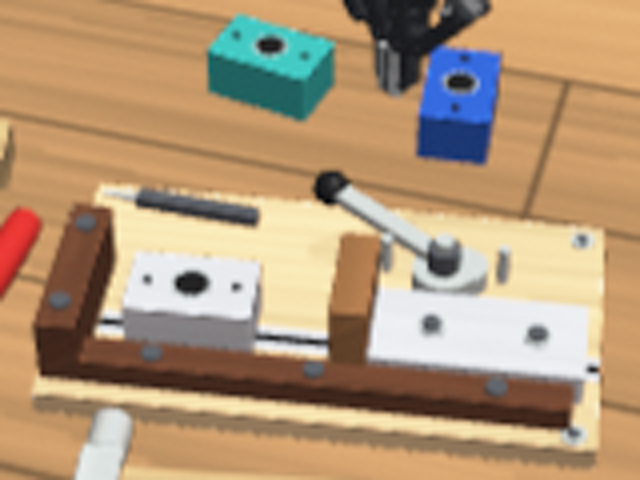

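Emit:
servo_tool([
  [[-26,31,4,0,0,0],[-26,31,4,0,0,0],[-26,30,4,0,0,0],[0,0,0,0,0,0.14],[0,0,0,0,0,0.14]],
])

```text
time: 8.65
ee_pos: [0.6235, 0.091, 0.1314]
tcp_rot: [-179.8, -0.2, 135.7]
wrist_force: [0.1, -0.2, 0.5]
opening: -0.0002
```

Emit:
servo_tool([
  [[0,0,0,0,0,0.14],[0,0,0,0,0,0.14],[0,0,0,0,0,0.14],[0,0,0,0,0,0.14],[0,0,0,0,0,0.086]],
])

```text
time: 9.15
ee_pos: [0.6229, 0.0906, 0.133]
tcp_rot: [-179.9, 0.0, 98.7]
wrist_force: [0.1, 0.7, 0.2]
opening: 0.0001
```

Emit:
servo_tool([
  [[0,0,0,0,0,0],[0,0,0,0,0,0]],
])

```text
time: 9.35
ee_pos: [0.6231, 0.0906, 0.1339]
tcp_rot: [-179.9, 0.0, 99.2]
wrist_force: [-0.4, 0.2, 0.2]
opening: 0.0003
```

```bash
python3 go.py -60 0 80 98.97
```

```text
t 9.35 pos [0.6231 0.0906 0.1339] rot [-179.9     0.     99.19] q6 89.1 F [-0.4  0.2  0.2] op 0.0003
jig now [[-60.1  -2.  133.9]] target [0.6251 0.0908 0.08  ] shift [-0.1  2.1 53.9]
turn z 0.004
```

Emit:
servo_tool([
  [[0,1,20,0,0,0],[0,1,20,0,0,0],[0,0,10,0,0,0],[0,0,4,0,0,0],[0,0,0,0,0,0]],
])

```text
time: 9.85
ee_pos: [0.6254, 0.0909, 0.081]
tcp_rot: [-180.0, -0.0, 99.1]
wrist_force: [-0.2, 0.4, 0.6]
opening: -0.0002
```

Emit:
servo_tool([
  [[-4,0,0,0,0,0],[-4,0,0,0,0,0],[-4,0,0,0,0,0],[-4,0,0,0,0,0],[-2,0,0,0,0,0]],
])

```text
time: 10.35
ee_pos: [0.6286, 0.073, 0.0817]
tcp_rot: [180.0, -0.0, 99.0]
wrist_force: [-0.1, 3.3, 1.9]
opening: -0.0003
```

```bash
python3 go.py 28 0 80 98.97; python3 pic.py g
```

```text
t 10.35 pos [0.6286 0.073  0.0817] rot [ 1.7996e+02 -4.0000e-02  9.9040e+01] q6 87.6 F [-0.1  3.3  1.9] op -0.0003
jig now [[-41.8   0.7  81.7]] target [0.6388 0.0039 0.08  ] shift [-69.8  -0.7   1.7]
turn z 0.001
```

View pics/g_scene.png

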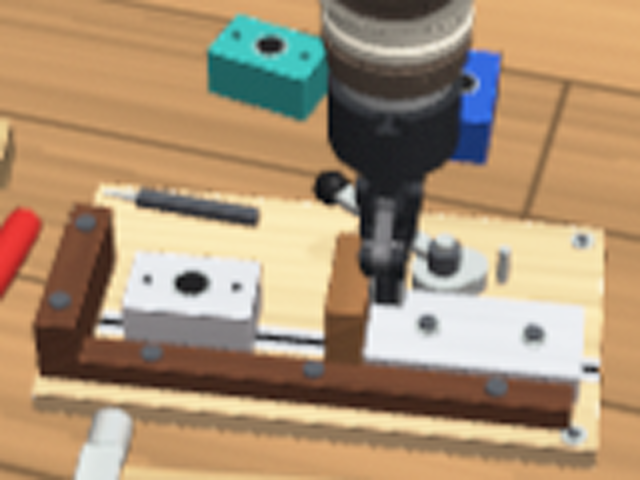

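Emit:
servo_tool([
  [[-4,0,0,0,0,0],[-4,0,0,0,0,0],[-4,0,0,0,0,0],[-4,0,0,0,0,0],[-4,0,0,0,0,0]],
])

```text
time: 10.95
ee_pos: [0.6316, 0.053, 0.0814]
tcp_rot: [180.0, -0.0, 99.1]
wrist_force: [-1.1, 2.5, 2.2]
opening: 0.0003
```

Emit:
servo_tool([
  [[-4,0,0,0,0,0],[-4,0,0,0,0,0],[-4,0,0,0,0,0],[-4,0,0,0,0,0],[-4,0,0,0,0,0]],
])

```text
time: 11.45
ee_pos: [0.6347, 0.0333, 0.0813]
tcp_rot: [180.0, -0.0, 99.1]
wrist_force: [-0.2, 2.5, 2.2]
opening: -0.0006
```

Emit:
servo_tool([
  [[-3,0,0,0,0,0],[-3,0,0,0,0,0],[-3,0,0,0,0,0],[-3,0,0,0,0,0],[-2,0,0,0,0,0]],
])

```text
time: 11.95
ee_pos: [0.6368, 0.0202, 0.0813]
tcp_rot: [-180.0, -0.1, 99.1]
wrist_force: [-1.0, 6.3, 2.8]
opening: -0.0003
```

```bash
python3 go.py 30 0 80 98.97; python3 pic.py i
```

```text
t 11.95 pos [0.6368 0.0202 0.0813] rot [-1.800e+02 -7.000e-02  9.908e+01] q6 82.7 F [-1.   6.3  2.8] op -0.0003
jig now [[11.6  0.5 81.3]] target [0.6391 0.0019 0.08  ] shift [-18.4  -0.6   1.3]
turn z 0.002
```

View pics/i_scene.png

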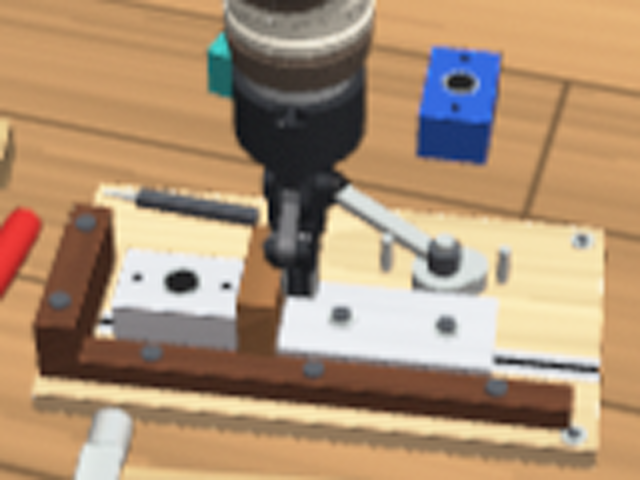

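Jaw has met the block (6 N) and is carrying it. Block is at crop ~(175,290) with a gap to the stop still.

Emit:
servo_tool([
  [[-3,0,0,0,0,0],[-3,0,0,0,0,0],[-3,0,0,0,0,0],[-3,0,0,0,0,0],[-2,0,0,0,0,0]],
])

```text
time: 12.55
ee_pos: [0.639, 0.0064, 0.0813]
tcp_rot: [-180.0, -0.1, 99.1]
wrist_force: [-0.4, 6.6, 2.0]
opening: 0.0002
```

Emit:
servo_tool([
  [[-2,0,0,0,0,0],[-1,0,0,0,0,0],[0,0,0,0,0,0]],
])

```text
time: 12.85
ee_pos: [0.6393, 0.0046, 0.0813]
tcp_rot: [-180.0, -0.2, 99.1]
wrist_force: [-2.3, 11.6, 2.7]
opening: 0.0001
```

```bash
python3 go.py 30 0 80 98.97; python3 pic.py k
```

```text
t 12.85 pos [0.6393 0.0046 0.0813] rot [-179.99   -0.19   99.13] q6 81.2 F [-2.3 11.6  2.7] op 0.0001
jig now [[27.3  0.5 81.3]] target [0.6391 0.0019 0.08  ] shift [-2.7 -0.6  1.3]
turn z 0.003
```

View pics/k_scene.png

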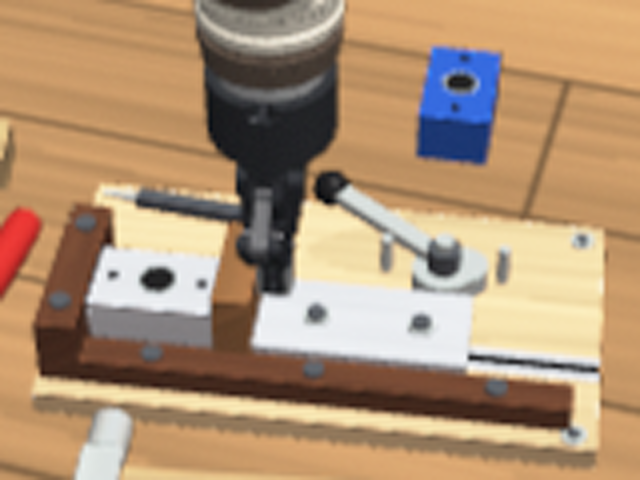

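View pics/k_top.png

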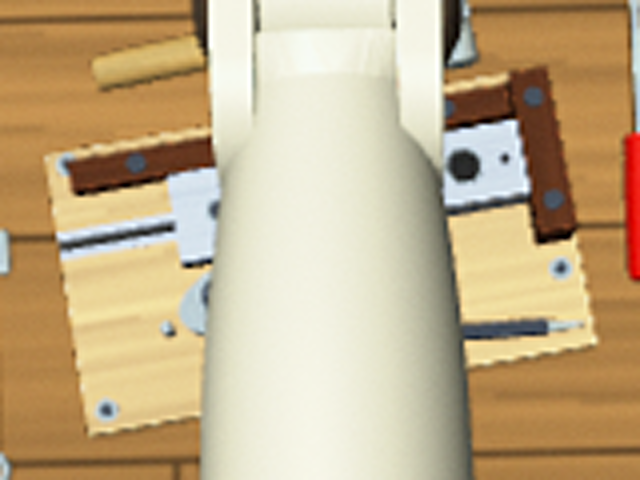

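Emit:
servo_tool([
  [[-1,0,0,0,0,0],[-1,0,0,0,0,0],[0,0,0,0,0,0]],
])

```text
time: 13.25
ee_pos: [0.6393, 0.0045, 0.0813]
tcp_rot: [-180.0, -0.4, 99.2]
wrist_force: [-2.9, 20.9, 3.8]
opening: 0.0001
```

Tight: 21 N and no further motion. Backing off and going to the lever's other flank.

Emit:
servo_tool([
  [[4,0,0,0,0,0],[8,0,0,0,0,0],[0,0,-20,0,0,0],[0,0,-30,0,0,0],[0,0,-15,0,0,0]],
])

```text
time: 13.75
ee_pos: [0.6385, 0.0127, 0.1485]
tcp_rot: [179.9, 0.1, 99.0]
wrist_force: [-0.1, 0.5, 0.9]
opening: 0.0001
```

Emit:
servo_tool([
  [[0,0,0,0,0,0],[0,0,0,0,0,0]],
])

```text
time: 13.95
ee_pos: [0.6379, 0.0127, 0.1454]
tcp_rot: [-180.0, 0.0, 99.0]
wrist_force: [0.0, 0.1, -0.6]
opening: 0.0002
```

```bash
python3 go.py 0 -75 145 152.3; python3 pic.py l
```

```text
t 13.95 pos [0.6379 0.0127 0.1454] rot [-1.7997e+02  1.0000e-02  9.9040e+01] q6 82.1 F [ 0.   0.1 -0.6] op 0.0002
jig now [[ 19.1   0.5 145.4]] target [0.5604 0.0198 0.145 ] shift [ 19.2 -75.5   0.4]
turn z -0.93
```

View pics/l_scene.png

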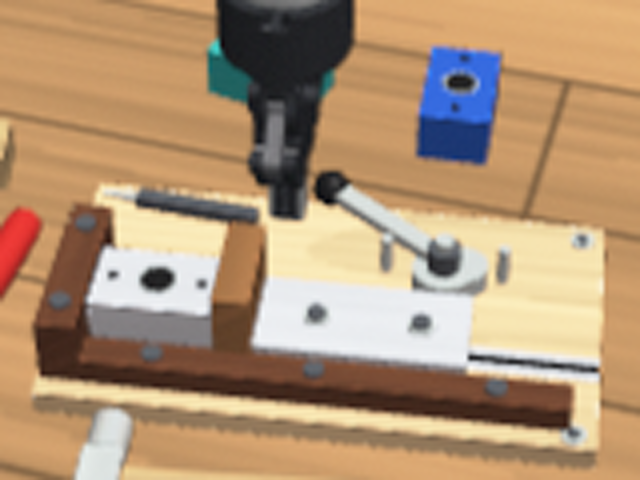

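Emit:
servo_tool([
  [[9,-37,0,0,0,0],[10,-38,0,0,0,0],[0,0,0,0,0,-0.133],[0,0,0,0,0,-0.133],[0,0,0,0,0,-0.133]],
])

```text
time: 14.55
ee_pos: [0.5601, 0.0198, 0.1451]
tcp_rot: [-179.9, -0.0, 122.2]
wrist_force: [0.1, -0.0, 0.9]
opening: 0.0002
```

Emit:
servo_tool([
  [[0,0,0,0,0,-0.133],[0,0,0,0,0,-0.133],[0,0,0,0,0,-0.133],[0,0,0,0,0,-0.133],[0,0,0,0,0,0]],
])

```text
time: 15.05
ee_pos: [0.5604, 0.0198, 0.145]
tcp_rot: [-179.9, -0.1, 152.5]
wrist_force: [0.1, 0.1, 0.8]
opening: 0.0002
```

```bash
python3 go.py 0 -75 52 152.3; python3 lev.py;python3 pic.py m
```

```text
t 15.05 pos [0.5604 0.0198 0.145 ] rot [-1.7994e+02 -9.0000e-02  1.5250e+02] q6 29.5 F [0.1 0.1 0.8] op 0.0002
jig now [[  0. -75. 145.]] target [0.5604 0.0198 0.052 ] shift [-0.1  0.1 93. ]
turn z 0.004
tcp rel pivot: r 72.1 along 66.4 perp(ccw) 28.0 z 145.0 lever cam if parallel 1.8942114758440596 F [0.1 0.1 0.8] t 15.05
```

View pics/m_scene.png

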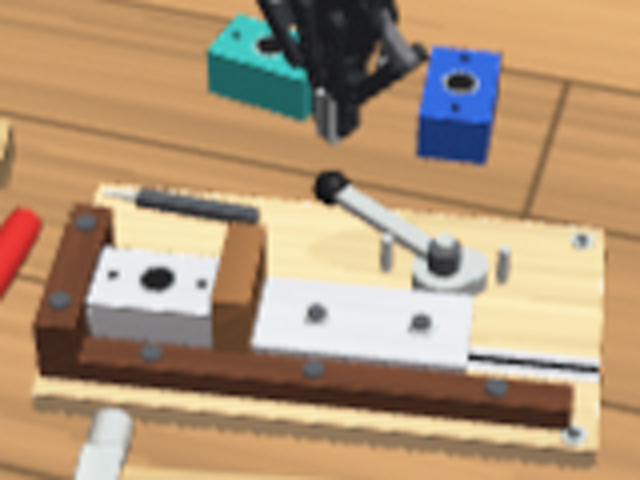

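Emit:
servo_tool([
  [[0,0,35,0,0,0],[0,0,30,0,0,0],[0,0,20,0,0,0],[0,0,8,0,0,0],[0,0,0,0,0,0]],
])

```text
time: 15.65
ee_pos: [0.5602, 0.0198, 0.0522]
tcp_rot: [-179.9, -0.1, 152.3]
wrist_force: [0.6, -0.0, 0.5]
opening: 0.0003
```

Emit:
servo_tool([
  [[3,0,0,0,0,0],[3,0,0,0,0,0],[3,0,0,0,0,0],[0,0,0,0,0,0]],
])

```text
time: 16.05
ee_pos: [0.5529, 0.0243, 0.0541]
tcp_rot: [180.0, 0.0, 152.4]
wrist_force: [-0.5, 0.3, -0.0]
opening: -0.0002
```

```bash
python3 lev.py;python3 pic.py n
```

```text
tcp rel pivot: r 68.7 along 65.9 perp(ccw) 19.4 z 54.1 lever cam if parallel 1.8923921470412672 F [-0.5  0.3 -0. ] t 16.05
```

View pics/n_scene.png

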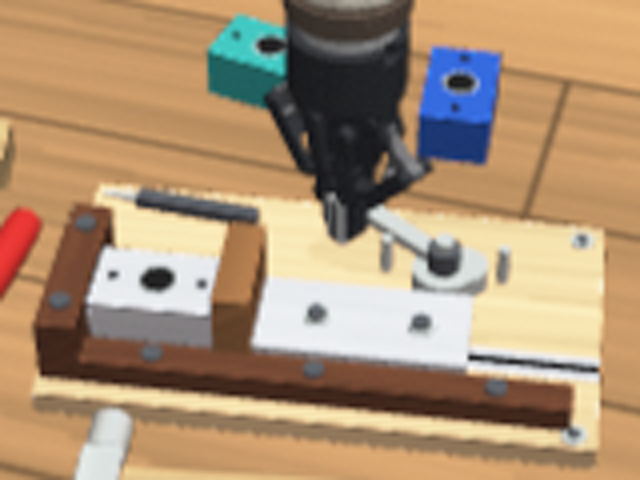

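Emit:
servo_tool([
  [[3,0,2,0,0,0.02],[6.7,-1.4,0,0,0,0.1],[6.7,-1.4,0,0,0,0.1],[6.7,-1.4,0,0,0,0.1],[6.7,-1.4,0,0,0,0.1]],
])

```text
time: 16.65
ee_pos: [0.5255, 0.0369, 0.0512]
tcp_rot: [-180.0, 0.0, 128.0]
wrist_force: [0.6, -2.5, 0.5]
opening: 0.0001
```

Emit:
servo_tool([
  [[6.7,-1.3,0,0,0,0.1],[6.7,-1.3,0,0,0,0.1],[6.7,-1.3,0,0,0,0.1],[6.7,-1.3,0,0,0,0.1],[6.7,-1.3,0,0,0,0.1]],
])

```text
time: 17.15
ee_pos: [0.5044, 0.0637, 0.0511]
tcp_rot: [-180.0, 0.0, 99.4]
wrist_force: [-0.4, -2.4, 0.2]
opening: -0.0003
```

```bash
python3 lev.py;python3 pic.py o
```

```text
tcp rel pivot: r 67.8 along 65.5 perp(ccw) 17.5 z 51.1 lever cam if parallel 0.9668477204411854 F [-0.4 -2.4  0.2] t 17.15
```

View pics/o_scene.png

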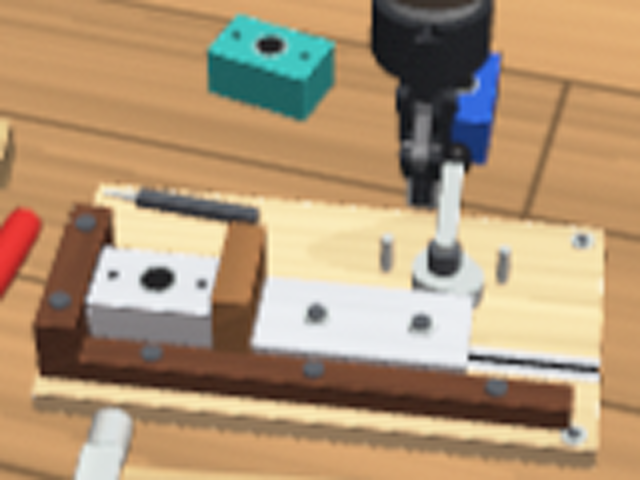

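Lever is following (knob at crop ~(453,150)), and the jaw and block are still tight.

Emit:
servo_tool([
  [[6.7,-1.3,0,0,0,0.1],[6.7,-1.3,0,0,0,0.1],[6.7,-1.3,0,0,0,0.1],[6.7,-1.3,0,0,0,0.1],[6.7,-1.3,0,0,0,0.1]],
])

```text
time: 17.75
ee_pos: [0.4992, 0.097, 0.0511]
tcp_rot: [-180.0, 0.0, 70.9]
wrist_force: [-2.1, -1.2, 0.1]
opening: -0.0002
```

Emit:
servo_tool([
  [[5.4,-1.1,0,0,0,0.08],[5.4,-1.1,0,0,0,0.08],[5.4,-1.1,0,0,0,0.08],[5.4,-1.1,0,0,0,0.08],[0,0,0,0,0,0]],
])

```text
time: 18.25
ee_pos: [0.5038, 0.1178, 0.0509]
tcp_rot: [-179.9, 0.2, 52.7]
wrist_force: [-6.6, -2.9, 3.6]
opening: 0.0001
```

```bash
python3 lev.py;python3 pic.py p
```

```text
tcp rel pivot: r 67.8 along 65.6 perp(ccw) 17.1 z 50.9 lever cam if parallel 0.15223041043799057 F [-6.6 -2.9  3.6] t 18.25
```

View pics/p_scene.png

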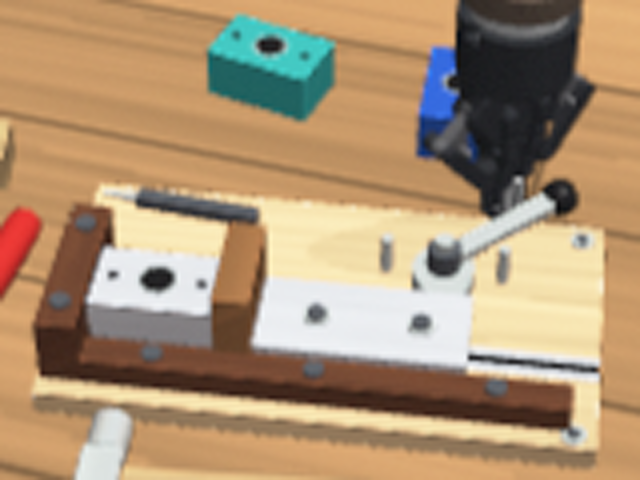

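Emit:
servo_tool([
  [[3.4,-0.7,0,0,0,0.05],[3.4,-0.7,0,0,0,0.05],[2.7,-0.5,0,0,0,0.04],[0,0,0,0,0,0]],
])

```text
time: 18.75
ee_pos: [0.5074, 0.1258, 0.0508]
tcp_rot: [-179.9, 0.3, 44.7]
wrist_force: [-10.8, -5.6, 6.9]
opening: 0.0002
```

```bash
python3 lev.py
```

```text
tcp rel pivot: r 68.0 along 65.7 perp(ccw) 17.8 z 50.8 lever cam if parallel 0.013368057442999515 F [-10.8  -5.6   6.9] t 18.75
```

Emit:
servo_tool([
  [[1.5,0,0,0,0,0.01],[1.5,0,0,0,0,0],[0,0,0,0,0,0]],
])

```text
time: 19.05
ee_pos: [0.5088, 0.1275, 0.0507]
tcp_rot: [-179.9, 0.4, 44.2]
wrist_force: [-16.7, -8.1, 10.1]
opening: 0.0003
```

```bash
python3 lev.py
```

```text
tcp rel pivot: r 67.7 along 65.8 perp(ccw) 16.1 z 50.7 lever cam if parallel 0.004632887752356041 F [-16.7  -8.1  10.1] t 19.05
```

Emit:
servo_tool([
  [[1.5,0,0,0,0,0],[1,0,0,0,0,0],[0,0,0,0,0,0]],
])

```text
time: 19.35
ee_pos: [0.509, 0.1277, 0.0506]
tcp_rot: [-179.9, 0.7, 44.2]
wrist_force: [-26.5, -16.7, 17.7]
opening: 0.0001
```

Emit:
servo_tool([
  [[-6,0,0,0,0,0],[-8,0,0,0,0,0],[0,0,-30,0,0,0],[0,0,-40,0,0,0],[0,0,-40,0,0,0]],
])

```text
time: 19.85
ee_pos: [0.5032, 0.1208, 0.1623]
tcp_rot: [-180.0, 0.0, 44.2]
wrist_force: [1.2, 0.1, 0.4]
opening: -0.0
```

Emit:
servo_tool([
  [[-40,0,-20,0,0,0],[-40,0,-20,0,0,0],[-40,0,0,0,0,0],[-40,0,0,0,0,0],[-40,0,0,0,0,0]],
])

```text
time: 20.35
ee_pos: [0.3589, -0.019, 0.2014]
tcp_rot: [179.9, -0.1, 44.2]
wrist_force: [0.5, -1.0, -0.4]
opening: 0.0001
```

Emit:
servo_tool([
  [[-30,38,0,0,0,0],[-30,38,0,0,0,0],[-30,38,0,0,0,0],[0,0,0,0,0,0]],
])

```text
time: 20.75
ee_pos: [0.3744, -0.1673, 0.201]
tcp_rot: [179.9, 0.0, 43.8]
wrist_force: [-0.4, 1.3, -0.4]
opening: 0.0004
```

```bash
sed -i 's/(640,480)/(800,600)/' pic.py; python3 pic.py r; python3 -c "
from h import *
print(bot.get_obs()['ee_pos'],bot.get_obs()['time'])"
```

```text
[ 0.37433517 -0.1635716   0.20107628] 20.85
```

View pics/r_scene.png

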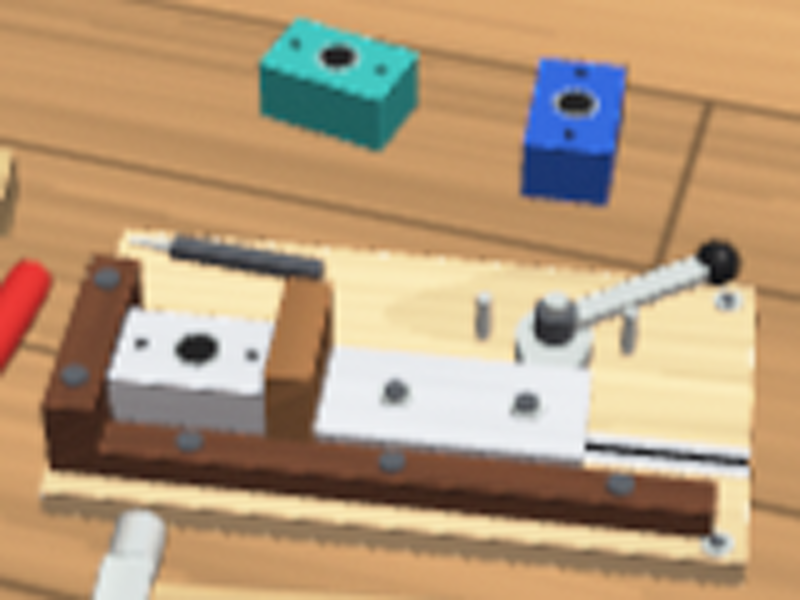

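View pics/r_top.png

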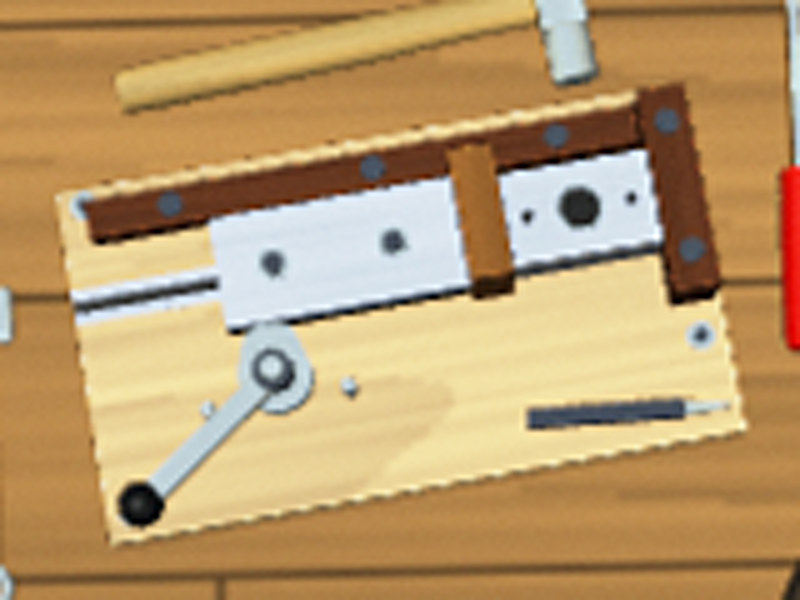

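Block is between jaw and stop with no visible gap, the lever is at its lock pin (knob at top crop (140,503)) and the bystanders are in place. One quick numeric check, then I hand in.

Run:
```python
from h import *
T=bot.camera("top");q=np.load("pose.npy");to=(180,140)
for n,uv,z in [("knob",(140,503),45),("jaw front",(513,280),83),("jaw front2",(495,145),83),("jaw rear",(449,150),83),("blk",(645,150),58),("blk",(662,240),58)]:
    print(n,(Jinv(q,ray(T,crop(uv,to),z*1e-3))*1e3).round(1))
```

```text
knob [[-149.7 -114.    45. ]]
jaw front [[ 62.2 -38.8  83. ]]
jaw front2 [[65.7 33.2 83. ]]
jaw rear [[41.7 34.8 83. ]]
blk [[144.3  22.4  58. ]]
blk [[144.1 -26.9  58. ]]
```

```bash
python3 -c "
from workcell import bot
print(bot.job_done())"
```

```text
the job is handed in; nothing more can be done
None
```

The aluminium block is clamped hard against the end stop and the cam is back in lock. I handed the job in at about 21 s; no verdict came back.

**What I did:** With closed fingertips I swung the lever to its other stop pin, where the force rose to about 30 N. I then pushed the jaw forward until the block was tight; at 21 N it moved no further. Last, I swung the lever back until it met the lock pin, at about 31 N sideways, and withdrew the arm clear of everything.

**Last checks, measured from the top camera:**

| Check | Measured | Should be |
|---|---|---|
| Jaw face, x in the jig | about 64 mm (62.2 and 65.7 at its two corners) | 64 mm, for 74 mm of travel |
| Block's far end, x in the jig | 144.1–144.3 mm | 144 mm, the stop's face |
| Lever heading | -144.9° (cam about 0) | -145° at cam 0 |

- The last pictures show no gap at either end of the block.
- The punch, the hammer head and the part of the screwdriver in view sit where they started. The other bystanders were outside the final crops, and the arm did not work near them.
- No check failed. The jig fit and camera calibration are good to about 2 mm, so these figures carry that error. The scene camera's fit was looser, up to 3 pixels on one corner.

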